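Set the dust gate to its third click

TASK

The sliding gate on the bench's blue dust inlet box has been left part open. Push it fully shut, then push it open again and stop at the third click from shut, without ever going on to the fourth. Push the upright orange plate with your fingertips from one side at a time, never pinching it, leave the gate resting in that notch, and do not disturb the bottle, jar or sanding block.

Things in the scene. Friction and masses are not known exactly. Their poses are not given: they have to be found in the camera images.
- dust_box: Blue box with grey top, fixed, 170 (x) by 270 (y) by 80 mm. Origin: centre of its underside, z up. The gate slides along its y on the top between black rails 9 mm proud at x = -68 and 68 mm. Each rail has six white ticks, one per notch, at y = -40, -20, 0, 20, 40, 60 mm; red marks at the orange plate's ends point at the present ones. A hose stub 72 mm thick juts 50 mm from its -y end.
- gate (a joint): Gate opening in m along the box's +y: 0 = fully shut at its stop, 0.100 = other stop. A sprung notch every 20 mm: first click 0.020, second 0.040, third 0.060, fourth 0.080. Between notches the push rises to some 8 N a quarter of the way, falls to nothing half-way (it can stick there), and 1 to 2 mm later the gate snaps ahead into the next notch and stays. Starts in or between the first two.
- push_plate (a point): Middle of the gate's upright orange plate, on its centre plane, 116 mm above the bench; moves with the gate, axes as the box's. The plate is 100 mm wide (x), 15 mm thick (y), from 86 to 139 mm above the bench (its faces to 136). A steel blade 122 mm wide, top 86 mm above the bench, runs 100 mm from it towards -y; on its +y side the box's bare top is at 80 mm.
- opening_face: The plate's face on the box's -y side, 100 by 5 by 50 mm, pushed towards +y to open the gate. Origin: middle of its lower edge, 5 mm from the plate's centre plane, 86 mm above the bench; the outer surface is 2.5 mm further out (-y).
- closing_face: The plate's face on the box's +y side, 100 by 5 by 50 mm, pushed towards -y to shut the gate. Origin: middle of its lower edge, 5 mm from the plate's centre plane, 86 mm above the bench; the outer surface is 2.5 mm further out (+y).
- glue_bottle: Loose yellow glue bottle with red cap, 54 mm in diameter, 130 mm tall, standing beside the box. Origin: centre of its underside. Leave alone.
- screw_jar: Loose amber jar with steel lid, 60 mm in diameter, 75 mm tall, standing beside the box. Origin: centre of its underside. Leave alone.
- sanding_block: Loose cork sanding block, 40 by 100 by 35 mm tall, lying beside the box. Origin: centre of its underside. Leave alone.

How it is judged:
By the outcome, as a careful person would: the job done as asked, in the order asked, and still so for the second after the job is handed in, with the robot touching nothing.
It also fails if it takes over 64 s, if anything falls off the work surface, if the arm or the gripper's body presses on something with over 40 N, if the wrist force passes 120 N, or if a joint passes its speed limit or range.

ROBOT

A 7-joint arm with a two-finger parallel gripper is mounted at the origin on the work surface. World frame = base frame: x ahead of the robot, y to its left, z up, the work surface at z = 0. Lengths are in m, angles in rad, forces in N, time in s.
With the tool pointing down it reaches from about 0.4 to 0.85 m from the base axis. Payload 4.5 kg.
Tool frame: the origin (TCP) lies on the mounting face of the last link; the fingertips stand 166 mm ahead of it and the grasp point (between the pads) lies 147 mm ahead of it; z points along the fingers, y is the line along which they close (so a half turn about z gives the same grasp; the last joint's range is limited). The gripper opens to 88 mm and grips with 3 to 60 N. Pads are 18 mm wide; open, the fingers measure 123 mm over their backs; the gripper's body (75 mm by 187 mm) begins 45 mm behind the grasp point.
Start: joints at [1.145, 0.689, -0.195, 1.565, 0.157, 0.902, -0.215], TCP at [0.277, -0.56, 0.405] pointing down, gripper open.
Joint ranges: [-3.01, 3.01], [-0.46, 2.08], [-1.47, 1.51], [0.13, 2.56], [-1, 4.14], [0.04, 2.09], [-2.66, 2.66]. Speed limits (rad/s): [2.57, 2.57, 3.14, 3.14, 3.14, 3.14, 3.14].

INTERFACE

Orientations are given as a rotation vector (axis times angle).
In Python, from bench import manip gives the robot as it stands.
- The arm moves only by the tool jog_arm, never from a script. Its argument "commands" is a list of rows, each an object with "hand": the opening, from 0 (shut) to 1 (fully open); "travel": the shift along the tool's x, y, z in units of 0.4 m (1.0 is 0.4 m), a list of three; "dr": the turn, a rotation vector about the tool's x, y, z in units of 90 degrees (1.0 is 90 degrees), a list of three. A call has 1 to 12 rows; each row is the pose to reach, as a shift and turn from the pose commanded when the call began, along the tool's axes at that moment; what a row does not reach only later rows make up. A row lasts 1/8 s, in which the tool goes at most 62.5 mm and 10.7 degrees, less where a joint would pass 70% of its speed; a pose out of reach is approached as far as the arm can. A call with a number of a shift or a turn outside -1 to 1 is refused whole. A call with a gripper value outside its range is refused whole. The fingers move at their own pace and stop on an object; "grip_force" is the grip in N (left out, the last holds). Time passes only in rows, so rows that repeat a pose let the fingers close. It gives the time, the measured TCP pose, the force, the opening and the grip force at its end, in the units of the state.
- manip.get_state(): the state, without advancing time (a new reading comes with each control period).
- manip.get_image(name): name is "scene" or "top" or "wrist"; returns (picture, depth): 384x512x3 uint8, red, green, blue; 384x512 float32, m along the optical axis (not along the pixel's ray), 0 where there is no reading.
- manip.get_calibration(name): a dict with "mtx" (3x3 intrinsics, pixels), "distortion" ([k1, k2, p1, p2, k3] as OpenCV has them; the pictures are not rectified), "extrinsics" (4x4, takes a point from world to camera coordinates). Camera axes: x right, y up, looking along -z (the intrinsics and any distortion apply to the point x, -y, -z); pixel columns grow to the right and rows downward; lengths in m; the calibration is good to about 2 mm. A picture is of the moment at which its call begins: read the wrist's pose just before it. get_calibration takes no time and is no camera call; for the wrist camera it gives the pose at the moment of the call.
- manip.job_done(): hands the job in; it is judged then, once.
The state is a dict: "time": time; "joint_positions": joint angles; "joint_velocities": joint speeds; "tau": joint torques, N m; "position": TCP position; "ee_rot": TCP orientation; "force": force on the tool from outside, world axes, zero at the start; "torque": the same for the moment, N m; "gripper_width": finger opening in m; "grasp_force": force on a finger pad.
Only numpy, scipy, OpenCV 4.12 (cv2) and the standard library are available. Lean on these libraries where they do the work, as an engineer would, in place of code of your own. Each camera call takes 0.05 s, during which the arm holds its last target. There are 200 camera calls.

## Working session

There is one attempt and no reset: what is moved stays moved. The work goes in short steps, Python scripts to look and compute and a tool call to move; the robot and the scene stay as the last step left them, time stands still between calls to the robot, and variables do not carry over. Pictures are saved under pics/ and viewed, at most 10 in all, crops included, and the job is handed in when it is done.

Besides the shell and the picture viewer there is one more tool, called after "Request:" as name([rows], argument=value, ...), one row to a line, values as JSON. jog_arm: Moves the arm, as the interface text tells. Shifts and turns lie within -1 to 1; 1 stands for 0.4 m of shift or 90 degrees of turn. Its arguments: {"type":"object","properties":{"commands":{"type":"array","items":{"type":"object","properties":{"hand":{"type":"number"},"travel":{"type":"array","items":{"type":"number","minimum":-1,"maximum":1}},"dr":{"type":"array","items":{"type":"number","minimum":-1,"maximum":1}}}}},"grip_force":{"type":"number"}},"required":["commands"]}

```bash
mkdir -p pics; ls; cat > h.py <<'E'
import numpy as np,cv2
from bench import manip
def rays(name,px):
    c=manip.get_calibration(name);E=np.array(c["extrinsics"])
    u=cv2.undistortPoints(np.array(px,float).reshape(-1,1,2),np.array(c["mtx"]),np.array(c["distortion"])).reshape(-1,2)
    d=np.c_[u[:,0],-u[:,1],-np.ones(len(u))]@E[:3,:3]
    o=-E[:3,:3].T@E[:3,3]
    return o,d
def onplane(name,px,z):
    o,d=rays(name,px);return o+d*((z-o[2])/d[:,2])[:,None]
E
python3 - <<'E'
from h import *
for n in("top","scene"):
    p,d=manip.get_image(n);cv2.imwrite(f"pics/{n}0.png",p[...,::-1]);np.save(f"pics/{n}0.npy",d)
    hsv=cv2.cvtColor(p,cv2.COLOR_RGB2HSV)
    for nm,lo,hi in(("blue",(95,80,40),(130,255,255)),("orange",(5,150,120),(18,255,255)),("yellow",(20,120,100),(35,255,255))):
        m=cv2.inRange(hsv,lo,hi);cs,_=cv2.findContours(m,0,2)
        for c in cs:
            if cv2.contourArea(c)>60:print(n,nm,cv2.contourArea(c),cv2.minAreaRect(c))
s=manip.get_state();print(s)
E
```

```text
pics
top blue 115.0 ((244.24539184570312, 249.49765014648438), (138.65097045898438, 2.1117515563964844), 27.095550537109375)
top orange 165503.0 ((255.49996948242188, 209.49996948242188), (510.99993896484375, 346.99993896484375), 0.0)
top orange 158.5 ((18.0, 39.5), (9.0, 36.0), 90.0)
top yellow 604.5 ((210.00001525878906, 269.0), (26.870054244995117, 28.284271240234375), 45.0)
scene blue 1984.0 ((247.1688232421875, 237.70309448242188), (18.409006118774414, 128.12887573242188), 88.65737915039062)
scene orange 7301.5 ((54.60498809814453, 81.52214050292969), (68.47116088867188, 170.1272430419922), 58.309181213378906)
scene orange 4020.5 ((433.85296630859375, 52.712554931640625), (202.03900146484375, 34.34590148925781), 31.783676147460938)
scene orange 127678.5 ((229.9309844970703, 208.36123657226562), (386.7974853515625, 458.8209533691406), 59.47029495239258)
scene yellow 340.5 ((263.5, 148.0), (20.0, 21.0), 90.0)
{'time': 0.1, 'joint_positions': array([ 1.14480472,  0.68988854, -0.19450656,  1.56621229,  0.15729874,
        0.90249373, -0.21513774]), 'joint_velocities': array([-0.00012949, -0.00181214,  0.00031025, -0.00294788,  0.00093472,
        0.00181492, -0.00143374]), 'tau': array([-3.08662209e-03, -5.28498173e+01, -1.27145715e+00, -1.53836757e+01,
       -5.25282382e-02,  1.96619585e-03,  2.75266393e-05]), 'position': array([ 0.2771984 , -0.5598484 ,  0.40400428]), 'ee_rot': array([-3.05743258e+00, -7.15580109e-01,  7.65712409e-04]), 'force': array([-0.77567228,  0.60906616, -0.51374175]), 'torque': array([-0.05494684, -0.02479612, -0.00268291]), 'grasp_force': 0.0, 'gripper_width': 0.0878727346186398}
```

View pics/top0.png

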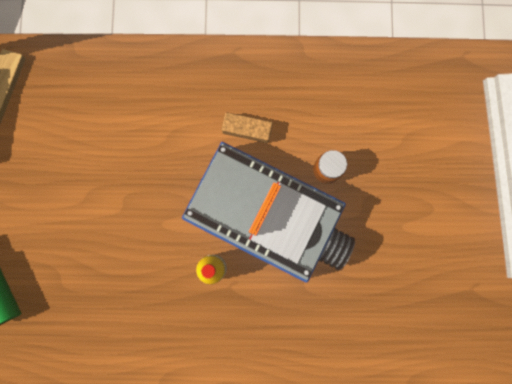

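View pics/scene0.png

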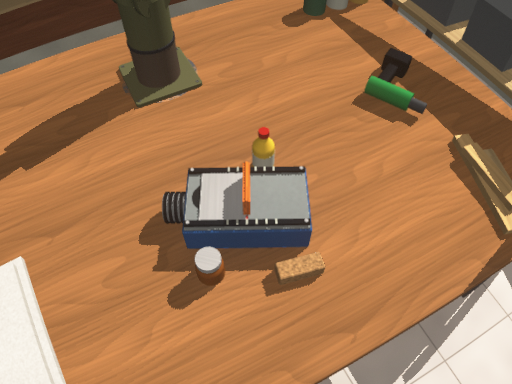

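The top view shows the box with its hose stub towards the lower right (340,250), so box +y points up-left. The orange plate runs from (278,184) to (254,234), the bottle is at (209,270), the jar at (331,165) and the cork block at (246,126).

```bash
cat >> h.py <<'E'
def cloud(name,d):
    h,w=d.shape;v,u=np.mgrid[:h,:w];o,r=rays(name,np.c_[u.ravel(),v.ravel()])
    return (o+r*d.ravel()[:,None]).reshape(h,w,3)
E
python3 - <<'E'
from h import *
d=np.load("pics/top0.npy");P=cloud("top",d);im=cv2.imread("pics/top0.png");hsv=cv2.cvtColor(im,cv2.COLOR_BGR2HSV)
print("table z",np.median(P[300:,100:400,2]))
print("corner", onplane("top",[(222,145),(343,205),(307,279),(184,217)],.08).round(4))
reg=np.zeros(d.shape,bool);reg[100:300,170:370]=1
m=reg&(P[...,2]>.07)&(P[...,2]<.095)
m=cv2.morphologyEx(m.astype(np.uint8),cv2.MORPH_OPEN,np.ones((9,9)))>0
r=cv2.minAreaRect((P[m][:,:2]).astype(np.float32)*1000);print("box",r,cv2.boxPoints(r))
o=reg&(P[...,2]>.12)&(cv2.inRange(hsv,(5,150,120),(18,255,255))>0)&(np.mgrid[:384,:512][0]<240)
print("plate",o.sum(),np.median(P[o][:,2]),cv2.minAreaRect((P[o][:,:2]*1000).astype(np.float32)))
for nm,(u,v) in dict(bottle=(209,270),jar=(333,164),block=(246,126)).items():print(nm,P[v-1:v+2,u-1:u+2].reshape(-1,3).mean(0).round(3))
print(manip.get_calibration("top")["extrinsics"])
E
```

```text
table z -0.0003942515424139037
corner [[ 0.6921  0.0978  0.08  ]
 [ 0.5787 -0.1344  0.08  ]
 [ 0.439  -0.0657  0.08  ]
 [ 0.5526  0.1674  0.08  ]]
box ((602.7511596679688, -2.739715576171875), (273.719970703125, 252.03013610839844), 63.695560455322266) [[ 429.13647  -69.58573]
 [ 655.06946 -181.27054]
 [ 776.36584   64.1063 ]
 [ 550.43286  175.7911 ]]
plate 490 0.1366346926168765 ((558.5505981445312, 20.46538543701172), (13.623080253601074, 117.43941497802734), 63.933868408203125)
bottle [0.457 0.114 0.13 ]
jar [ 0.658 -0.117  0.075]
block [0.741 0.053 0.036]
[[ 0.01060666 -0.99993944  0.00293614  0.03316447]
 [ 0.99421765  0.01085966  0.10683324 -0.60653371]
 [-0.10685865  0.00178602  0.99427262 -0.92878102]
 [ 0.          0.          0.          1.        ]]
```

Request:
jog_arm([
  {"hand":0,"travel":[0.7,-0.53,0],"dr":[0,0,-0.209]},
  {"hand":0,"travel":[0.7,-0.53,0],"dr":[0,0,-0.209]},
  {"hand":0,"travel":[0.7,-0.53,0],"dr":[0,0,-0.209]},
  {"hand":0,"travel":[0.7,-0.53,0],"dr":[0,0,-0.209]},
  {"hand":0,"travel":[0.7,-0.53,0],"dr":[0,0,-0.209]},
  {"hand":0,"travel":[0.7,-0.53,0],"dr":[0,0,-0.209]},
  {"hand":0,"travel":[0.7,-0.53,0],"dr":[0,0,-0.209]},
], grip_force=20)

```text
time: 0.98
position: [0.4358, -0.2424, 0.4047]
ee_rot: [-2.895, -1.216, -0.002]
force: [-0.0, 0.4, 0.8]
gripper_width: 0.02
grasp_force: 0.0
```

```bash
cat >> h.py <<'E'
from scipy.spatial.transform import Rotation as Ro
def plan(xy,z,yaw):  # tool y axis to point at world angle yaw(deg), tool down; prints travel, dr
    s=manip.get_state();R=Ro.from_rotvec(s["ee_rot"])
    y=np.r_[np.cos(np.radians(yaw)),np.sin(np.radians(yaw)),0];zz=np.r_[0,0,-1.]
    T=Ro.from_matrix(np.c_[np.cross(y,zz),y,zz])
    print("t",s["time"],"pos",s["position"].round(4),"F",s["force"].round(1))
    print("travel",(R.inv().apply(np.r_[xy,z]-s["position"])/.4).round(4),"dr",((R.inv()*T).as_rotvec()/(np.pi/2)).round(4))
E
python3 -c "
from h import *
plan((.592,.070),.40,-26)"
```

```text
t 0.975 pos [ 0.4358 -0.2424  0.4047] F [-0.   0.4  0.8]
travel [ 0.8312 -0.2679  0.0134] dr [-0.0003 -0.0012 -0.2048]
```

Request:
jog_arm([
  {"hand":0,"travel":[0.83,-0.268,0.013],"dr":[0,0,-0.205]},
  {"hand":0,"travel":[0.83,-0.268,0.013],"dr":[0,0,-0.205]},
  {"hand":0,"travel":[0.83,-0.268,0.013],"dr":[0,0,-0.205]},
  {"hand":0,"travel":[0.83,-0.268,0.013],"dr":[0,0,-0.205]},
  {"hand":0,"travel":[0.83,-0.268,0.013],"dr":[0,0,-0.205]},
  {"hand":0,"travel":[0.83,-0.268,0.013],"dr":[0,0,-0.205]},
  {"hand":0,"travel":[0.83,-0.268,0.013],"dr":[0,0,-0.205]},
  {"hand":0,"travel":[0.83,-0.268,0.013],"dr":[0,0,-0.205]},
])

```text
time: 1.98
position: [0.5921, 0.0629, 0.399]
ee_rot: [2.671, 1.652, -0.004]
force: [-0.1, -0.4, 0.3]
gripper_width: 0.0005
grasp_force: 0.0
```

```bash
python3 - <<'E'
from h import *
plan((.592,.070),.40,-26)
c=manip.get_calibration("wrist");np.save("pics/w0E.npy",c["extrinsics"])
p,d=manip.get_image("wrist");cv2.imwrite("pics/w0.png",p[...,::-1]);np.save("pics/w0.npy",d)
E
```

```text
t 1.975 pos [0.5921 0.0629 0.399 ] F [-0.1 -0.4  0.3]
travel [ 0.0157 -0.0082 -0.0026] dr [-0.0002  0.0017 -0.0059]
```

View pics/w0.png

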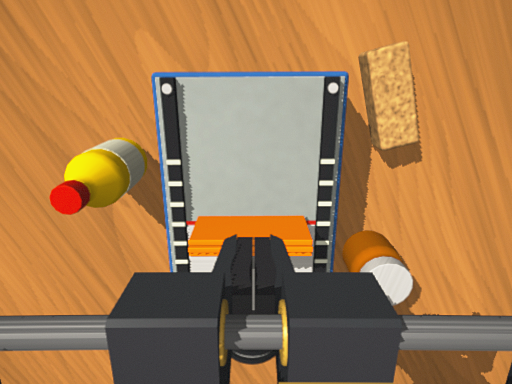

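The wrist view shows the plate (columns 189–314, rows 217–255) with red marks at (187,223) and (314,223). The ticks run down x≈175 and x≈327, and the fingers are above the plate.

```bash
python3 - <<'E'
from h import *
im=cv2.imread("pics/w0.png");hsv=cv2.cvtColor(im,cv2.COLOR_BGR2HSV)
w=cv2.inRange(hsv,(0,0,190),(180,50,255))
n,_,st,ce=cv2.connectedComponentsWithStats(w)
t=[c for s,c in zip(st,ce) if 15<s[4]<150 and 150<c[0]<345 and 60<c[1]<275]
P=onplane("wrist",t,.089)
b=np.radians(64);ey=np.r_[np.cos(b),np.sin(b)];ex=np.r_[np.sin(b),-np.cos(b)]
for c,p in zip(t,P):print("w",c.round(1),p.round(4),"bx",p[:2]@ex,"by",p[:2]@ey)
r=cv2.inRange(hsv,(0,150,100),(3,255,255))|cv2.inRange(hsv,(175,150,100),(180,255,255))
n,_,st,ce=cv2.connectedComponentsWithStats(r)
for s,c in zip(st,ce):
  if 4<s[4]<100 and c[0]>150:
    p=onplane("wrist",[c],.089)[0];print("r",s,c.round(1),p.round(4),p[:2]@ex,p[:2]@ey)
d=np.load("pics/w0.npy");C=cloud("wrist",d)
o=(cv2.inRange(hsv,(5,150,120),(18,255,255))>0)&(C[...,2]>.133)&(C[...,2]<.145);o[:190]=0;o[:,:180]=0;o[:,330:]=0
q=C[o];y=q[:,:2]@ey;x=q[:,:2]@ex;print("plate top",len(q),np.percentile(y,[1,50,99]),np.percentile(x,[1,99]),np.median(q[:,2]))
E
```

```text
w [307.6  76.8] [0.668  0.1148 0.089 ] bx 0.5500603817945138 by 0.3960082333600471
w [199.8  78.6] [0.5888 0.1528 0.089 ] bx 0.4622452040450016 by 0.39540584229794373
w [332.8  87.4] [0.6832 0.098  0.089 ] bx 0.5711169202744589 by 0.387572935480307
w [166.1  88.4] [0.5602 0.1584 0.089 ] bx 0.4340942971908818 by 0.3879234445089138
w [235.8 105.1] [0.6053 0.121  0.089 ] bx 0.4910023604263918 by 0.374116914976945
w [205.6 133.3] [0.5712 0.1116 0.089 ] bx 0.4644905890613897 by 0.35072121462605044
w [222.7 140.6] [0.5814 0.0995 0.089 ] bx 0.4789167586338297 by 0.3443097224829852
w [233.  145.4] [0.5874 0.0918 0.089 ] bx 0.48771678957585474 by 0.3400398906763985
w [230.7 167.2] [0.5766 0.0753 0.089 ] bx 0.48519024853499665 by 0.32043822732094296
w [327.5 161.1] [0.6556 0.0422 0.089 ] bx 0.5707760821918224 by 0.32530595623150993
w [196. 184.] [0.5412 0.0754 0.089 ] bx 0.4533563008589527 by 0.30501079117827046
w [325.6 182.5] [0.6465 0.0245 0.089 ] bx 0.5703265077828475 by 0.3054095274980691
w [205.3 212.7] [0.5351 0.0471 0.089 ] bx 0.4602971239821433 by 0.27693648970378276
w [324.4 203.5] [0.6377 0.0062 0.089 ] bx 0.5704091244756906 by 0.2851537799716886
w [323.  223.5] [ 0.6287 -0.0118  0.089 ] bx 0.570293984001115 by 0.26497164457271893
w [189.4 229.8] [0.5132 0.0385 0.089 ] bx 0.44435919031976195 by 0.25954075687345735
w [180.8 261.4] [0.4886 0.0127 0.089 ] bx 0.4336137797762509 by 0.22560799329862916
w [303.2 269.4] [ 0.5921 -0.0489  0.089 ] bx 0.5536114984401843 by 0.21560743835192048
r [186 221   9   4  32] [189.8 222.4] [0.5173 0.045  0.089 ] 0.4451835087252692 0.2671758916359419
r [307 221   9   4  27] [311.3 222. ] [ 0.6195 -0.0056  0.089 ] 0.5592427195197407 0.2665600226749171
plate top 820 [0.25865783 0.26771383 0.27363861] [0.45239068 0.55159342] 0.1361337532522311
```

Request:
jog_arm([
  {"hand":0,"travel":[0,-0.006,0.16],"dr":[0,0.0015,-0.006]},
  {"hand":0,"travel":[0,-0.006,0.28],"dr":[0,0.0015,-0.006]},
  {"hand":0,"travel":[0,-0.006,0.328],"dr":[0,0.0015,-0.006]},
  {"hand":0,"travel":[0,-0.006,0.328],"dr":[0,0.0015,-0.006]},
  {"hand":0,"travel":[0,-0.006,0.328],"dr":[0,0.0015,-0.006]},
])

```text
time: 2.65
position: [0.5906, 0.0652, 0.2694]
ee_rot: [-2.663, -1.666, -0.005]
force: [-0.3, -0.7, 0.0]
gripper_width: 0.0005
grasp_force: 0.0
```

```bash
cat >> h.py <<'E'
b=np.radians(64);ey=np.r_[np.cos(b),np.sin(b)];ex=np.r_[np.sin(b),-np.cos(b)]
def st():
    s=manip.get_state();p=s["position"];print("t",s["time"],"bx",(p[:2]@ex).round(4),"y_box",(p[:2]@ey-.2651).round(4),"z",p[2].round(4),"Fy",(s["force"][:2]@ey).round(2),s["force"].round(1))
def gate(tag):
    c=manip.get_calibration("top")
    p,d=manip.get_image("top");cv2.imwrite(f"pics/{tag}.png",p[...,::-1]);C=cloud("top",d)
    hsv=cv2.cvtColor(p,cv2.COLOR_RGB2HSV)
    X=C[...,:2]@ex-.5025;Y=C[...,:2]@ey-.2651
    o=(cv2.inRange(hsv,(5,150,120),(18,255,255))>0)&(C[...,2]>.12)&(C[...,2]<.15)&(abs(X)<.06)&(abs(Y)<.12)
    print("gate n",o.sum(),"y",np.percentile(Y[o],[2,50,98]).round(4))
E
python3 -c "
from h import *
plan((.592,.070),.40,-26);st();gate('t1')"
```

```text
t 2.65 pos [0.5906 0.0652 0.2694] F [-0.3 -0.7  0. ]
travel [ 0.0133 -0.0016 -0.3264] dr [ 0.0011 -0.0018  0.0006]
t 2.65 bx 0.5023 y_box 0.0524 z 0.2694 Fy -0.77 [-0.3 -0.7  0. ]Traceback (most recent call last):
  File "<string>", line 3, in <module>
    plan((.592,.070),.40,-26);st();gate('t1')
                                   ~~~~^^^^^^
  File "h.py", line 30, in gate
    print("gate n",o.sum(),"y",np.percentile(Y[o],[2,50,98]).round(4))
                               ~~~~~~~~~~~~~^^^^^^^^^^^^^^^^
    return _quantile_unchecked(
        a, q, axis, out, overwrite_input, method, keepdims, weights)
    return _ureduce(a,
                    func=_quantile_ureduce_func,
    ...<5 lines>...
                    overwrite_input=overwrite_input,
                    method=method)
    r = func(a, **kwargs)
    result = _quantile(arr,
                       quantiles=q,
    ...<2 lines>...
                       out=out,
                       weights=wgt)
    slices_having_nans = np.isnan(arr[-1, ...])
                                  ~~~^^^^^^^^^
IndexError: index -1 is out of bounds for axis 0 with size 0
```

Request:
jog_arm([
  {"travel":[-0.04,0,0]},
  {"travel":[-0.07,0,0]},
  {"travel":[-0.09,0,0]},
  {"travel":[-0.1,0,0]},
  {"travel":[-0.11,0,0]},
  {"travel":[-0.12,0,0]},
  {"travel":[-0.13,0,0]},
  {"travel":[-0.14,0,0]},
  {"travel":[-0.15,0,0]},
  {"travel":[-0.16,0,0]},
  {"travel":[-0.17,0,0]},
  {"travel":[-0.175,0,0]},
])

```text
invalid input
```

```bash
python3 - <<'E'
from h import *
st()
p,d=manip.get_image("scene");C=cloud("scene",d);cv2.imwrite("pics/s1.png",cv2.resize(p[120:290,150:350,::-1],None,fx=3,fy=3))
st()
E
```

```text
t 2.7 bx 0.5022 y_box 0.0527 z 0.2697 Fy 0.66 [-0.2  0.8  0. ]
t 2.75 bx 0.5021 y_box 0.0529 z 0.2697 Fy -0.28 [ 0.4 -0.5  0.4]
```

View pics/s1.png

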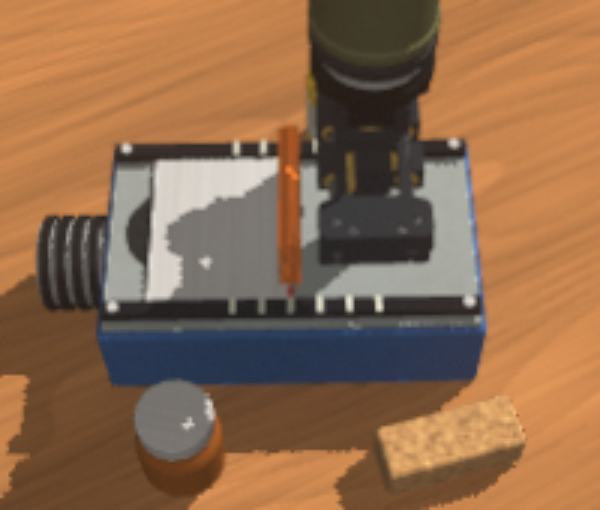

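The move was refused because rows need all their fields, so nothing moved. In the crop the red mark (290,292) points at the third tick from the shut end (290,305), so the gate is at q=0.04, with the fingers clear on the +y side. I'll send the full rows.

Request:
jog_arm([
  {"hand":0,"travel":[-0.04,0,0],"dr":[0,0,0]},
  {"hand":0,"travel":[-0.07,0,0],"dr":[0,0,0]},
  {"hand":0,"travel":[-0.09,0,0],"dr":[0,0,0]},
  {"hand":0,"travel":[-0.1,0,0],"dr":[0,0,0]},
  {"hand":0,"travel":[-0.11,0,0],"dr":[0,0,0]},
  {"hand":0,"travel":[-0.12,0,0],"dr":[0,0,0]},
  {"hand":0,"travel":[-0.13,0,0],"dr":[0,0,0]},
  {"hand":0,"travel":[-0.14,0,0],"dr":[0,0,0]},
  {"hand":0,"travel":[-0.15,0,0],"dr":[0,0,0]},
  {"hand":0,"travel":[-0.16,0,0],"dr":[0,0,0]},
  {"hand":0,"travel":[-0.17,0,0],"dr":[0,0,0]},
  {"hand":0,"travel":[-0.175,0,0],"dr":[0,0,0]},
])

```text
time: 4.25
position: [0.5593, 0.0026, 0.268]
ee_rot: [-2.661, -1.668, -0.001]
force: [0.7, 0.3, 0.0]
gripper_width: 0.0005
grasp_force: 0.0
```

```bash
python3 - <<'E'
from h import *
st()
p,d=manip.get_image("scene");C=cloud("scene",d);cv2.imwrite("pics/s2.png",cv2.resize(p[120:290,150:350,::-1],None,fx=3,fy=3))
st()
E
```

```text
t 4.25 bx 0.5015 y_box -0.0176 z 0.268 Fy 0.56 [0.7 0.3 0. ]
t 4.3 bx 0.5017 y_box -0.0183 z 0.268 Fy 0.35 [0.3 0.3 0.5]
```

View pics/s2.png

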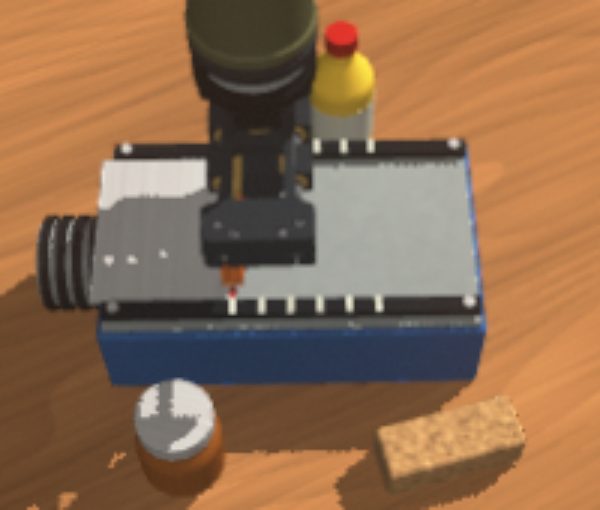

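The red mark (233,292) is at the first tick (232,305), so the gate has snapped to shut. I'll press lightly to make sure it's on the stop.

Request:
jog_arm([
  {"hand":0,"travel":[-0.006,0,0],"dr":[0,0,0]},
  {"hand":0,"travel":[-0.012,0,0],"dr":[0,0,0]},
  {"hand":0,"travel":[-0.016,0,0],"dr":[0,0,0]},
  {"hand":0,"travel":[-0.016,0,0],"dr":[0,0,0]},
])

```text
time: 4.8
position: [0.5573, -0.0017, 0.2682]
ee_rot: [-2.66, -1.668, -0.006]
force: [1.8, 3.1, -1.7]
gripper_width: 0.0004
grasp_force: 2.2
```

```bash
python3 -c "
from h import *
st()"
```

```text
t 4.8 bx 0.5016 y_box -0.0223 z 0.2682 Fy 3.57 [ 1.8  3.1 -1.7]
```

Contact is at about y=-0.022, as predicted. I'll push a little more to confirm the stop.

Request:
jog_arm([
  {"hand":0,"travel":[-0.004,0,0],"dr":[0,0,0]},
  {"hand":0,"travel":[-0.008,0,0],"dr":[0,0,0]},
  {"hand":0,"travel":[-0.008,0,0],"dr":[0,0,0]},
])

```text
time: 5.18
position: [0.5568, -0.0023, 0.2683]
ee_rot: [-2.657, -1.67, -0.014]
force: [3.9, 9.0, -4.8]
gripper_width: 0.0003
grasp_force: 5.0
```

```bash
python3 -c "
from h import *
st()"
```

```text
t 5.175 bx 0.5015 y_box -0.023 z 0.2683 Fy 9.81 [ 3.9  9.  -4.8]
```

Request:
jog_arm([
  {"hand":0,"travel":[0.05,0,0],"dr":[0,0,0]},
  {"hand":0,"travel":[0.06,0,-0.08],"dr":[0,0,0]},
  {"hand":0,"travel":[0.05,0,-0.2],"dr":[0,0,0]},
  {"hand":0,"travel":[0,0,-0.22],"dr":[0,0,0]},
  {"hand":0,"travel":[-0.1,0,-0.22],"dr":[0,0,0]},
  {"hand":0,"travel":[-0.14,0,-0.22],"dr":[0,0,0]},
  {"hand":0,"travel":[-0.14,0,-0.22],"dr":[0,0,0]},
])

```text
time: 6.05
position: [0.5304, -0.0572, 0.3555]
ee_rot: [-2.663, -1.664, -0.0]
force: [-1.1, -0.2, 0.6]
gripper_width: 0.0005
grasp_force: 0.0
```

```bash
python3 - <<'E'
from h import *
st()
p,d=manip.get_image("scene");cv2.imwrite("pics/s3.png",cv2.resize(p[120:290,150:350,::-1],None,fx=3,fy=3))
plan(.5015*ex+(.2651-.080)*ey,.268,-26)
E
```

```text
t 6.05 bx 0.5018 y_box -0.084 z 0.3555 Fy -0.66 [-1.1 -0.2  0.6]
t 6.1 pos [ 0.531  -0.0558  0.3556] F [-0.3 -0.1  0.3]
travel [ 0.0055 -0.0005  0.2191] dr [-0.0004 -0.0017  0.0013]
```

View pics/s3.png

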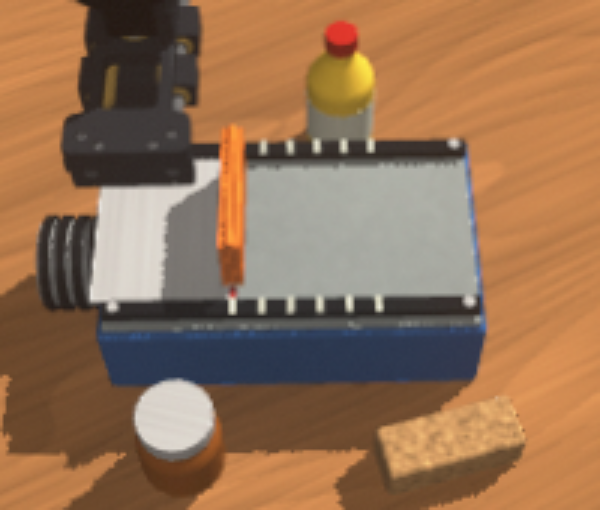

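The gate is shut, with the red mark at (232,292) on the first tick. The plate is clear, so I'll descend on the -y side.

Request:
jog_arm([
  {"hand":0,"travel":[0,0,0.12],"dr":[0,0,0]},
  {"hand":0,"travel":[0,0,0.2],"dr":[0,0,0]},
  {"hand":0,"travel":[0,0,0.215],"dr":[0,0,0]},
  {"hand":0,"travel":[0,0,0.215],"dr":[0,0,0]},
])

```text
time: 6.6
position: [0.5316, -0.0548, 0.2702]
ee_rot: [-2.66, -1.669, -0.004]
force: [0.3, -0.5, -0.3]
gripper_width: 0.0006
grasp_force: 0.0
```

```bash
python3 -c "
from h import *
st()"
```

```text
t 6.6 bx 0.5018 y_box -0.0813 z 0.2702 Fy -0.28 [ 0.3 -0.5 -0.3]
```

Request:
jog_arm([
  {"hand":0,"travel":[0.03,0,0],"dr":[0,0,0]},
  {"hand":0,"travel":[0.05,0,0],"dr":[0,0,0]},
  {"hand":0,"travel":[0.06,0,0],"dr":[0,0,0]},
  {"hand":0,"travel":[0.068,0,0],"dr":[0,0,0]},
  {"hand":0,"travel":[0.075,0,0],"dr":[0,0,0]},
  {"hand":0,"travel":[0.082,0,0],"dr":[0,0,0]},
  {"hand":0,"travel":[0.089,0,0],"dr":[0,0,0]},
  {"hand":0,"travel":[0.096,0,0],"dr":[0,0,0]},
  {"hand":0,"travel":[0.102,0,0],"dr":[0,0,0]},
  {"hand":0,"travel":[0.108,0,0],"dr":[0,0,0]},
  {"hand":0,"travel":[0.114,0,0],"dr":[0,0,0]},
  {"hand":0,"travel":[0.12,0,0],"dr":[0,0,0]},
])

```text
time: 8.1
position: [0.5515, -0.0136, 0.2701]
ee_rot: [-2.663, -1.666, 0.001]
force: [-2.9, -4.3, 3.5]
gripper_width: 0.0003
grasp_force: 2.8
```

```bash
cat >> h.py <<'E'
def red(tag):
    p,d=manip.get_image("scene");c=p[120:290,150:350,::-1];cv2.imwrite(f"pics/{tag}.png",cv2.resize(c,None,fx=3,fy=3))
    h=cv2.cvtColor(p,cv2.COLOR_RGB2HSV);m=cv2.inRange(h,(0,150,80),(4,255,255))|cv2.inRange(h,(174,120,80),(180,255,255))
    m[:205]=0;m[228:]=0;m[:,:215]=0;m[:,290:]=0
    v,u=np.nonzero(m);print("red",len(u),(u.mean()-150)*3+1 if len(u) else None,(v.mean()-120)*3+1 if len(u) else None)
E
python3 -c "
from h import *
st();red('s4');st()"
```

```text
t 8.1 bx 0.5016 y_box -0.0356 z 0.2701 Fy -5.1 [-2.9 -4.3  3.5]
red 3 265.0 292.0
t 8.15 bx 0.5016 y_box -0.0353 z 0.2701 Fy -5.26 [-3.  -4.4  2.1]
```

Request:
jog_arm([
  {"hand":0,"travel":[0.006,0,0],"dr":[0,0,0]},
  {"hand":0,"travel":[0.012,0,0],"dr":[0,0,0]},
  {"hand":0,"travel":[0.018,0,0],"dr":[0,0,0]},
  {"hand":0,"travel":[0.023,0,0],"dr":[0,0,0]},
  {"hand":0,"travel":[0.028,0,0],"dr":[0,0,0]},
  {"hand":0,"travel":[0.028,0,0],"dr":[0,0,0]},
])

```text
time: 8.9
position: [0.5573, -0.0014, 0.2702]
ee_rot: [-2.659, -1.669, -0.006]
force: [-0.1, 0.4, -0.2]
gripper_width: 0.0003
grasp_force: 0.0
```

```bash
python3 -c "
from h import *
st();red('s5');st()"
```

```text
t 8.9 bx 0.5015 y_box -0.022 z 0.2702 Fy 0.32 [-0.1  0.4 -0.2]
red 2 290.5 290.5
t 8.95 bx 0.5015 y_box -0.0223 z 0.2701 Fy 0.17 [-0.1  0.3 -0.3]
```

Request:
jog_arm([
  {"hand":0,"travel":[0.01,0,0],"dr":[0,0,0]},
  {"hand":0,"travel":[0.017,0,0],"dr":[0,0,0]},
  {"hand":0,"travel":[0.024,0,0],"dr":[0,0,0]},
  {"hand":0,"travel":[0.03,0,0],"dr":[0,0,0]},
  {"hand":0,"travel":[0.036,0,0],"dr":[0,0,0]},
  {"hand":0,"travel":[0.041,0,0],"dr":[0,0,0]},
  {"hand":0,"travel":[0.045,0,0],"dr":[0,0,0]},
  {"hand":0,"travel":[0.048,0,0],"dr":[0,0,0]},
  {"hand":0,"travel":[0.05,0,0],"dr":[0,0,0]},
  {"hand":0,"travel":[0.05,0,0],"dr":[0,0,0]},
])

```text
time: 10.2
position: [0.5658, 0.0161, 0.2702]
ee_rot: [-2.66, -1.668, -0.004]
force: [0.5, 0.5, -0.0]
gripper_width: 0.0005
grasp_force: 0.0
```

```bash
python3 -c "
from h import *
st();red('s6');st()"
```

```text
t 10.2 bx 0.5015 y_box -0.0026 z 0.2702 Fy 0.68 [ 0.5  0.5 -0. ]
red 2 319.0 290.5
t 10.25 bx 0.5015 y_box -0.0029 z 0.2702 Fy 0.11 [-1.1  0.7  0.9]
```

View pics/s6.png

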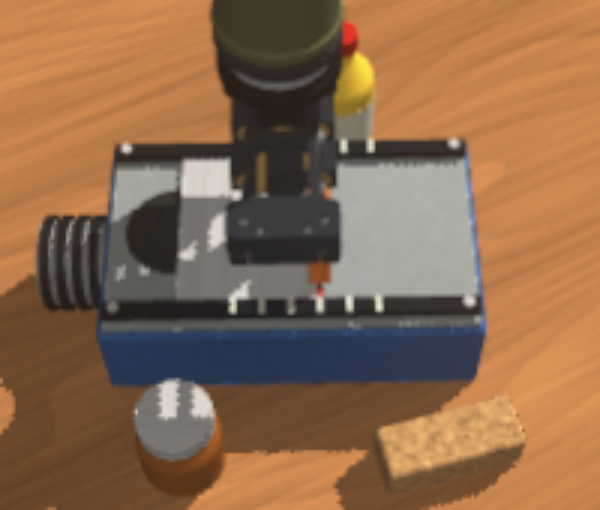

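The red mark (319,292) is on the fourth tick (319,305), which is the third click, and the fingers are under no force. I'll back away and lift off.

Request:
jog_arm([
  {"hand":0,"travel":[-0.06,0,0],"dr":[0,0,0]},
  {"hand":0,"travel":[-0.1,0,-0.05],"dr":[0,0,0]},
  {"hand":0,"travel":[-0.12,0,-0.2],"dr":[0,0,0]},
  {"hand":0,"travel":[-0.2,0,-0.3],"dr":[0,0,0]},
  {"hand":0,"travel":[-0.3,0,-0.35],"dr":[0,0,0]},
  {"hand":0,"travel":[-0.4,0,-0.35],"dr":[0,0,0]},
  {"hand":0,"travel":[-0.4,0,-0.35],"dr":[0,0,0]},
  {"hand":0,"travel":[-0.4,0,-0.35],"dr":[0,0,0]},
])

```text
time: 11.25
position: [0.4959, -0.1283, 0.4098]
ee_rot: [-2.66, -1.668, -0.004]
force: [0.2, 1.0, -0.1]
gripper_width: 0.0004
grasp_force: 0.0
```

```bash
python3 -c "
from h import *
st();red('s7');st()"
```

```text
t 11.25 bx 0.5019 y_box -0.163 z 0.4098 Fy 0.99 [ 0.2  1.  -0.1]
red 2 319.0 290.5
t 11.3 bx 0.5019 y_box -0.1624 z 0.4098 Fy -0.12 [-0.1 -0.1 -0.1]
```

View pics/s7.png

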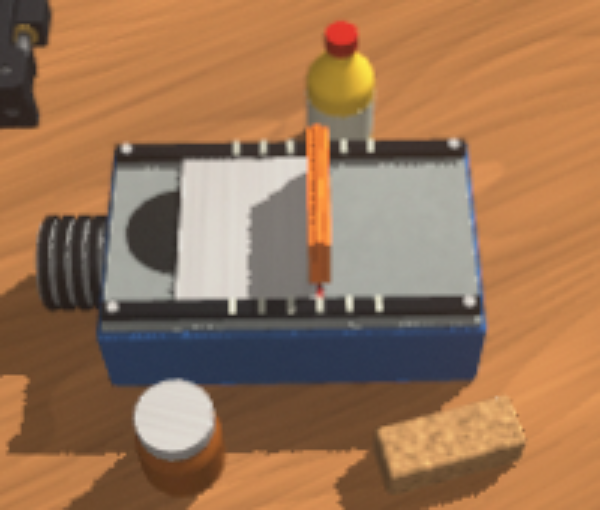

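The gate rests with its red mark on the fourth tick (319). The bottle, jar and block haven't moved, and the arm is clear.

```bash
python3 -c "
from bench import manip
print(manip.job_done())"
```

```text
the job is handed in; nothing more can be done
None
```

I pushed the gate fully shut against its stop, then opened it to the third click, where it now rests. It never reached the fourth click, the bottle, jar and sanding block were not moved, and the job is handed in at about 11 s.

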